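# Fetch the red parts basket from a dip tank with the hook rod

## Robot

A 6-joint arm with a two-finger parallel gripper is mounted at the origin on the work surface. World frame = base frame: x ahead of the robot, y to its left, z up, the work surface at z = 0. Lengths are in mm, angles in degrees, forces in N, time in s.
With the tool pointing down it reaches from about 275 to 750 mm from the base axis. Payload 10.2 kg.
Tool frame: the origin (TCP) lies at the very end of the fingers, on their centre line; the grasp point (between the pads) lies 19 mm behind it (bot.grip_depth is the distance from the TCP to the grasp point, in mm); z points along the fingers, y is the line along which they close (so a half turn about z gives the same grasp; the last joint's range is limited). The gripper opens to 88 mm and grips with 3 to 60 N. Pads are 18 mm wide; open, the fingers measure 123 mm over their backs; the gripper's body (75 mm by 187 mm) begins 45 mm behind the grasp point.
Start: joints at [-79.836, 17.928, 85.812, -0, 76.261, -12.8], TCP at [204.82, -483.405, 238.72] pointing down, gripper open.
Joint ranges: [-168.41, 168.41], [-55.51, 124.54], [10.69, 146.95], [-70.63, 250.63], [1, 178], [-165.06, 165.06]. Speed limits (degrees/s): [136.94, 136.94, 172.46, 180, 180, 180].

## Interface

Orientations are given as [roll, pitch, yaw] about the fixed x, y, z axes, in that order (R = Rz(yaw) Ry(pitch) Rx(roll)).
In Python, from cell import bot, camera, camera_info, job, regions_of gives the robot as it stands. The module is installed in compiled form; this text tells all that it offers.
- The arm moves only by the shell command python3 -m jog 'ROWS'. ROWS is JSON, a list of rows, each a list of 3 entries, a list of its own where there are three numbers: the opening, from -1 (shut) to 1 (fully open), so that 0 is half open, then the shift along the tool's x, y, z in cm, then the turn about the tool's z in degrees. In form: [[hand, [x, y, z], turn], ...]. A call has 1 to 8 rows; each row shifts and turns the commanded pose from where the row before left it, along the tool's axes as they then stand; what a row does not reach is not made up. A row lasts 1/10 s, in which the tool goes at most 50 mm and 8.59 degrees, less where a joint would pass 70% of its speed; a pose out of reach is approached as far as the arm can. A call with a gripper value outside its range is refused whole. The fingers move at their own pace and stop on an object; the grip force is fixed at half the most. Time passes only in rows, so rows that do not move let the fingers close. It gives the time, the measured TCP pose, the force, the opening and the grip force at its end, in the units of the state.
- bot.observe(): the state, without advancing time (a new reading comes with each control period).
- camera(name): name is "side" or "top"; returns (picture, depth): 384x512x3 uint8, red, green, blue; 384x512 float32, mm along the optical axis (not along the pixel's ray), 0 where there is no reading.
- camera_info(name): a dict with "K" (3x3 intrinsics, pixels), "world_to_cam" (4x4, takes a point from world to camera coordinates). Camera axes: x right, y up, looking along -z (the intrinsics and any distortion apply to the point x, -y, -z); pixel columns grow to the right and rows downward; lengths in mm; the calibration is good to about 2 mm. A picture is of the moment at which its call begins. camera_info takes no time and is no camera call.
- job.sign_off(): hands the job in; it is judged then, once.
Trained networks look in the newest picture that a camera, given by its name, has taken for a name from the list of things; names that differ only in an ending like _2 or _b are one class to them, and where a whole thing is asked for, a point or a joint stands for the part that bears it (a point fixed in the world has none). Each returns a list of dicts, best first, with "confidence" (0 to 1); they miss things now and then, are a little off and sometimes report something else, mostly with a low value. They report only what shows in the picture. A call takes as long as a camera call. They do not tell look-alikes from the thing itself.
- regions_of(camera, target): "region" (384x512 bool, what is visible of it) and "box" ([left, top, width, height] in pixels, round what is visible of it).
The state is a dict: "time": time; "joints": joint angles; "joint_vel": joint speeds; "joint_efforts": joint torques, N m; "tool_pos": TCP position; "eef_rot": TCP orientation; "wrist_force": force on the tool from outside, world axes, zero at the start; "torque": the same for the moment, N m; "opening": finger opening in mm; "grasp_force": force on a finger pad.
Only numpy, scipy, OpenCV 4.12 (cv2) and the standard library are available. Lean on these libraries where they do the work, as an engineer would, in place of code of your own. Each camera call takes 0.05 s, during which the arm holds its last target. There are 200 camera calls.

## Task

Take the hook rod from its stand and use it to lift the red basket out of the deep, drained dip tank; keep the gripper itself off the basket. Set the basket down gently in the middle of the round drip tray, standing upright, unhook it and hang the rod back in its stand as it was. Leave the yellow basket hanging in the other tank.

Things in the scene. Friction and masses are not known exactly. Their poses are not given: they have to be found in the camera images.
- hook_grip (a point): Centre of the hook rod's orange handle, 36 (x) x 24 (y, grip across) x 62 mm. z up the rod, x where the hook points. mm below: collar (64 wide) 35, tip top 109, saddle face 123, foot underside 131. Saddle x 4 to 32, tip ends x 40. 0.25 kg, loose: collar rests on a fixed grey fork, two plates 60 long in x, 32 apart, tops 110 above bench. Hang back at its first place and yaw.
- red_bail (a point): Crown of the red basket's rigid bail, centre of its 6 mm wire; z up; wire runs along y, level to y +-13, legs at y +-27, so hook it along x. Wire cup 56 mm wide with nuts, 0.25 kg: rim 47, underside 77 mm below this point. Lugs (80 over all in y, 52 below) rest loosely on brackets in the tank: lifts straight up. Tank as told under yellow_bail.
- yellow_bail (a point): Same point on the like yellow basket in the other tank; leave it there. Two equal fixed blue tanks, left and right by chance: open top 150 mm above the bench, 61 above the bail; inside 150 (x) x 92 (y) mm along the bail's axes, bail within 7 mm of the middle; walls 4.
- tray: Round aluminium drip tray, fixed on the bench, 160 mm across, rim 12 mm high and 4 thick, floor 4 thick. Origin: centre of its underside at bench level.
Mind the look-alikes: they are no part of the job. There is more than one size of the part that bears red_bail; the job needs the smaller.

How it is judged (in metres and radians):
On the way, in this order (a step that is already met when the one before it is completed fails the run):
1. the red basket hangs on the hook, clear above its tank (height (world z) of red_bail above 0.225 m and contact force between hook_rod and red_basket above 0.5 N), for 0.2 s.
2. the red basket stands in the tray, off the hook (horizontal distance between red_bail and tray below 0.04 m and height (world z) of red_bail below 0.092 m and angle between red_bail's own z axis and vertical below 0.18 rad and contact force between hook_rod and red_basket below 0.1 N), for 0.2 s.
At the end, for the whole second after the job is handed in: The red basket stands still and upright (within 10 degrees) on the tray's floor, its middle within 40 mm of the tray's; the hook rod hangs at rest in its stand, upright within 10 degrees and within 35 mm of where it hung at the start; the yellow basket is within 20 mm of where it hung (horizontal distance between red_bail and tray below 0.04 m and height (world z) of red_bail below 0.092 m and angle between each of red_bail, hook_grip's own z axis and vertical below 0.18 rad and linear speed of each of red_basket, hook_rod below 0.02 m/s and distance of hook_grip from where it was at the start of the episode below 0.035 m and distance of yellow_bail from where it was at the start of the episode below 0.02 m); the robot touches nothing.
It fails at once if the fingers touch the red basket (contact force between the fingers and red_basket above 1 N).
It fails at once if the yellow basket is lifted or pushed away by more than 20 mm (distance of yellow_bail from where it was at the start of the episode above 0.02 m).
It fails at once if the red basket is dropped into the tray (faster than 0.5 m/s just above its floor) (horizontal distance between red_bail and tray below 0.1 m and height (world z) of red_bail below 0.105 m and linear speed of red_basket above 0.5 m/s).
It also fails if it takes over 67 s, if anything falls off the work surface, if the arm or the gripper's body presses on something with over 40 N, if the wrist force passes 120 N, or if a joint passes its speed limit or range.

## Working session

There is one attempt and no reset: what is moved stays moved. The work goes in short steps, Python scripts to look and compute and a shell command to move; the robot and the scene stay as the last step left them, time stands still between calls to the robot, and variables do not carry over. Pictures are saved under pics/ and viewed, at most 11 in all, crops included, and the job is handed in when it is done.

```bash
mkdir -p pics; cat > h.py <<'E'
import numpy as np, cv2
from cell import bot, camera, camera_info, job, regions_of
def cloud(name,depth):
    i=camera_info(name);K=np.array(i["K"]);T=np.linalg.inv(np.array(i["world_to_cam"]))
    v,u=np.mgrid[:384,:512];d=depth
    p=np.stack([(u-K[0,2])/K[0,0]*d,-(v-K[1,2])/K[1,1]*d,-d,np.ones_like(d)],-1)
    w=(p@T.T)[...,:3]; w[d==0]=np.nan
    return w
E
python3 - <<'E'
from h import *
print(camera_info("top"),camera_info("side"))
ims=[]
for c in("top","side"):
    im,d=camera(c);np.savez(f"{c}.npz",im=im,d=d)
    cv2.imwrite(f"pics/{c}0.png",cv2.resize(im[...,::-1],(800,600)))
    w=cloud(c,d)
    for t in("hook_grip","red_bail","yellow_bail","tray"):
        for r in regions_of(c,t):
            p=w[r["region"]];p=p[~np.isnan(p[:,0])]
            print(c,t,round(r["confidence"],2),r["box"],len(p), *( [np.round(np.percentile(p,q,axis=0)) for q in(2,50,98)] if len(p) else []))
print(bot.observe())
E
```

```text
{'K': array([[425.27186825,   0.        , 251.61199217],
       [  0.        , 425.27186825, 193.80322606],
       [  0.        ,   0.        ,   1.        ]]), 'world_to_cam': array([[-2.43468621e-02, -9.99687449e-01,  5.67758708e-03,
         1.25545264e+01],
       [ 9.87699961e-01, -2.31766915e-02,  1.54633849e-01,
        -5.98633724e+02],
       [-1.54453930e-01,  9.37260153e-03,  9.87955534e-01,
        -1.28201470e+03],
       [ 0.00000000e+00,  0.00000000e+00,  0.00000000e+00,
         1.00000000e+00]])} {'K': array([[496.3926413 ,   0.        , 253.5484782 ],
       [  0.        , 496.3926413 , 189.53438743],
       [  0.        ,   0.        ,   1.        ]]), 'world_to_cam': array([[-7.27622748e-01, -6.85946453e-01, -6.52692193e-03,
         4.33905251e+02],
       [ 4.68300081e-01, -5.03660438e-01,  7.25962256e-01,
        -3.44591085e+02],
       [-5.01258587e-01,  5.25170094e-01,  6.87703571e-01,
        -9.25514394e+02],
       [ 0.00000000e+00,  0.00000000e+00,  0.00000000e+00,
         1.00000000e+00]])}
top hook_grip 0.71 [347.2, 233.0, 20.0, 25.7] 408 [ 398. -335.
[... 867 characters left out ...]
 429.  12.]
{'time': 0.5, 'joints': array([-7.98366455e+01,  1.79289570e+01,  8.58127389e+01, -1.11004942e-03,
        7.62606850e+01, -1.27987455e+01]), 'joint_vel': array([-0.04571255,  0.01959001,  0.01548891, -0.05759988,  0.0587965 ,
        0.00891692]), 'joint_efforts': array([-3.19191849e-04, -4.01884604e+01, -2.52292407e+01,  6.94432925e-02,
        3.21588060e-02, -1.83490829e-05]), 'tool_pos': array([ 204.80808111, -483.40326995,  238.70468804]), 'eef_rot': array([-1.79997439e+02,  5.24023985e-04,  2.29623637e+01]), 'wrist_force': array([-0.00551475, -0.34343982,  0.20681969]), 'torque': array([0.02245302, 0.02845848, 0.02390407]), 'grasp_force': 0.0, 'opening': 88.02772186750849}
```

View pics/top0.png

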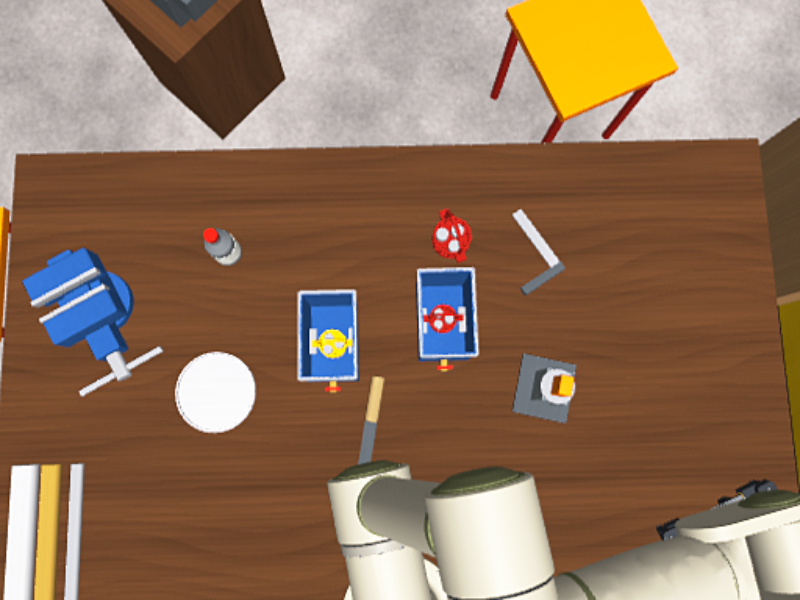

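View pics/side0.png

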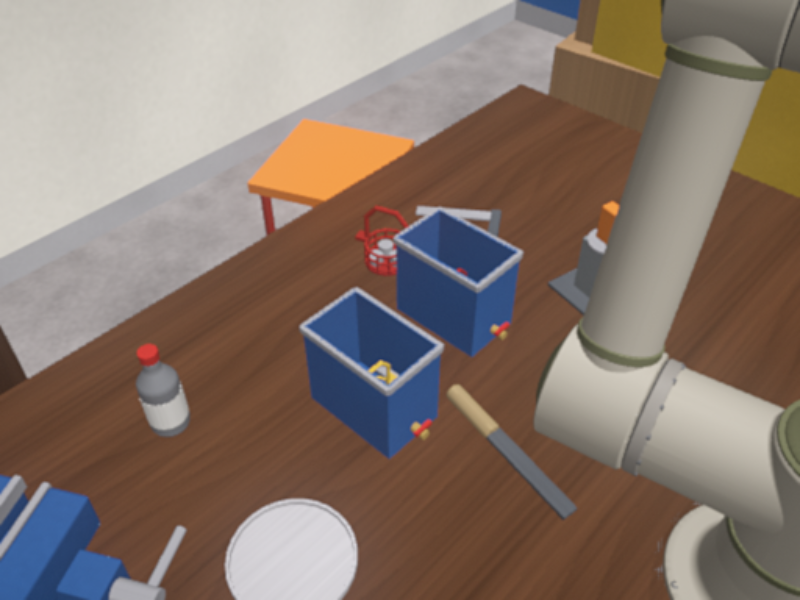

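The top view shows the red basket in the right tank at about (443,319), and a bigger look-alike on the bench at (452,236). The yellow basket is at (333,343), the tray at (215,392) and the orange handle at (563,384) on its grey stand. Next I need the handle yaw, the hook direction, the tank axes and the tray centre.

```bash
python3 - <<'E'
from h import *
ims=[]
for c in("top","side"):
    f=np.load(f"{c}.npz");im,d=f["im"],f["d"];w=cloud(c,d)
    hsv=cv2.cvtColor(im,cv2.COLOR_RGB2HSV).astype(int)
    x,y,z=w[...,0],w[...,1],w[...,2]
    near=(abs(x-430)<80)&(abs(y+290)<80)
    org=near&(hsv[...,0]>8)&(hsv[...,0]<24)&(hsv[...,1]>180)&(z>125)
    def rect(m,n):
        p=w[m][:,:2].astype(np.float32)
        if len(p)<5: print(c,n,len(p));return
        print(c,n,len(p),cv2.minAreaRect(p),"med z",np.median(z[m]))
    rect(org&(z>168),"handle top");print(np.nanpercentile(z[org],[2,50,98]))
    rect(near&(z>2)&(z<12),"stand base")
    rect(near&(z>90)&(z<125)&~org,"collar/fork")
    wall=(z>143)&(z<157)&(x>420)
    rect(wall&(y<0)&(y>-200)&(x<720),"red tank rim"); rect(wall&(y>20)&(y<220),"yel tank rim")
    red=((hsv[...,0]<6)|(hsv[...,0]>174))&(hsv[...,1]>150)&(abs(x-570)<70)&(abs(y+100)<50)
    m=red&(z>82)&(z<100);rect(m,"bail crown"); print(w[m].mean(0) if m.any() else "")
    m=red&(z>25)&(z<45);rect(m,"rim")
    t=(abs(x-436)<100)&(abs(y-362)<100)&(z>8)&(z<16)
    rect(t,"tray rim"); p=w[t][:,:2].astype(np.float32); print(cv2.minEnclosingCircle(p))
    u0,v0=(335,225) if c=="top" else (345,120)
    ims.append(cv2.resize(im[v0:v0+60,u0:u0+60,::-1],(390,390),interpolation=cv2.INTER_CUBIC))
cv2.imwrite("pics/crop.png",np.hstack(ims))
E
```

```text
top handle top 31 ((424.46356201171875, -301.56396484375), (24.310741424560547, 33.05934143066406), 79.79804992675781) med z 174.4460566496141
[130.11363617 162.27385016 178.77819767]
top stand base 1060 ((429.98175048828125, -289.9486083984375), (159.85862731933594, 159.88589477539062), 0.10095243155956268) med z 6.405538459301738
top collar/fork 242 ((425.4161376953125, -303.011474609375), (63.91223907470703, 62.62111282348633), 80.31196594238281) med z 113.90119875566211
top red tank rim 499 ((565.5110473632812, -98.93531799316406), (165.8985137939453, 107.47578430175781), 0.1651625633239746) med z 149.86322043172322
top yel tank rim 485 ((528.7732543945312, 121.68705749511719), (164.85220336914062, 105.01078033447266), 0.07256491482257843) med z 150.05770931398342
top bail crown 25 ((568.7838745117188, -98.97268676757812), (3.994875431060791, 48.53615188598633), 0.009767862036824226) med z 89.5417318247903
[ 568.62679374 -101.81029527   89.96320434]
top rim 67 ((568.0259399414062, -99.03079223632812), (53.44087219238281, 61.02214431762695), 38.95375442504883) med z 39.72815510670
[... 696 characters left out ...]
ed tank rim 772 ((563.7693481445312, -99.11253356933594), (170.41949462890625, 112.83961486816406), 0.15733382105827332) med z 148.13815884639405
side yel tank rim 1000 ((527.3443603515625, 122.17184448242188), (169.4281768798828, 110.80329132080078), 0.19272443652153015) med z 148.4270219329875
side bail crown 6 ((565.9835815429688, -113.93522644042969), (7.093894004821777, 3.5986440181732178), 82.46647644042969) med z 87.7536026247368
[ 565.51820878 -113.4248944    88.26692455]
side rim 0
side tray rim 401 ((441.14532470703125, 352.1068115234375), (157.62594604492188, 133.6099853515625), 42.95790100097656) med z 10.564350342444072
((432.7315673828125, 360.7262268066406), 80.23599243164062)
```

View pics/crop.png

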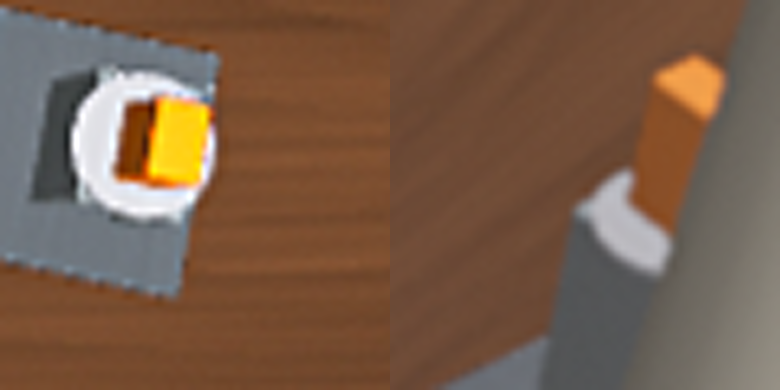

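The close-up shows the orange handle with its long side near world x, at yaw about -10° (or 170°). The white collar sits round it at about (425,-303). The hook itself is hidden under the stand. I'll move above the handle now.

```bash
cat >> h.py <<'E'
def go(p,yaw=None):
    s=bot.observe();r=s["eef_rot"];a=np.radians(r[2])
    d=np.array(p)-s["tool_pos"]
    print("t",s["time"],"pos",s["tool_pos"].round(1),"rot",r.round(1),"shift cm",(np.array([d[0]*np.cos(a)+d[1]*np.sin(a),d[0]*np.sin(a)-d[1]*np.cos(a),-d[2]])/10).round(2),"turn",None if yaw is None else round((r[2]-yaw+180)%360-180,2),"F",s["wrist_force"].round(1),"open",round(s["opening"],1),round(s["grasp_force"],1))
E
python3 -m jog '[[1,[2.73,-0.81,0],0],[1,[2.73,-0.81,0],0],[1,[2.73,-0.81,0],0],[1,[2.73,-0.81,0],0],[1,[2.73,-0.81,0],0],[1,[2.73,-0.81,0],0],[1,[2.73,-0.81,0],0],[1,[2.73,-0.81,0],0]]'
python3 -m jog '[[1,[2.73,-0.81,0],0],[1,[2.73,-0.81,0],0],[1,[0,0,0],8.2],[1,[0,0,0],8.2],[1,[0,0,0],8.2],[1,[0,0,0],8.2],[1,[0,0,0],0],[1,[0,0,0],0]]'
python3 -c "
from h import *
go([425,-302.5,127],-10)"
```

```text
time: 1.3
tool_pos: [381.4, -337.7, 238.8]
eef_rot: [180.0, -0.0, 23.0]
wrist_force: [0.6, 0.1, 0.0]
opening: 88.1
grasp_force: 0.0
time: 2.1
tool_pos: [424.6, -302.3, 238.7]
eef_rot: [180.0, -0.0, -9.6]
wrist_force: [-0.7, 0.1, 0.5]
opening: 88.1
grasp_force: 0.0
t 2.1 pos [ 424.6 -302.3  238.7] rot [180.   -0.   -9.6] shift cm [4.000e-02 1.000e-02 1.117e+01] turn 0.39 F [-0.7  0.1  0.5] open 88.1 0.0
```

```bash
python3 -m jog '[[1,[0,0,2.2],0.4],[1,[0,0,2.2],0],[1,[0,0,2.2],0],[1,[0,0,2.2],0],[1,[0,0,1.3],0],[1,[0,0,1],0],[1,[0,0,0],0],[0,[0,0,0],0]]'
python3 -m jog '[[-0.3,[0,0,0],0],[-0.3,[0,0,0],0],[-0.3,[0,0,0],0],[-1,[0,0,0],0],[-1,[0,0,0],0],[-1,[0,0,0],0],[-1,[0,0,0],0],[-1,[0,0,0],0]]'
```

```text
time: 2.9
tool_pos: [424.8, -302.5, 128.2]
eef_rot: [180.0, -0.0, -10.2]
wrist_force: [0.2, 0.0, -0.8]
opening: 82.5
grasp_force: 0.0
time: 3.7
tool_pos: [424.6, -302.3, 127.7]
eef_rot: [180.0, -0.0, -10.2]
wrist_force: [0.9, -0.6, 0.4]
opening: 24.1
grasp_force: 29.2
```

```bash
python3 -m jog '[[-1,[0,0,-0.5],0],[-1,[0,0,-1.5],0],[-1,[0,0,-2],0],[-1,[0,0,-2.5],0],[-1,[0,0,-2.5],0],[-1,[0,0,-2.5],0],[-1,[0,0,-2.5],0],[-1,[0,0,-2],0]]'
python3 -m jog '[[-1,[0,0,-1.5],0],[-1,[0,0,-0.5],0],[-1,[0,0,0],0],[-1,[0,0,0],0]]'
python3 - <<'E'
from h import *
im,d=camera("side");T,td=camera("top")
np.savez("lift.npz",im=im,d=d,T=T,td=td)
cv2.imwrite("pics/lift.png",np.hstack([cv2.resize(im[20:270,262:512,::-1],(400,400)),cv2.resize(T[200:300,300:400,::-1],(400,400))]))
go([500,-99,300],0)
E
```

```text
time: 4.5
tool_pos: [424.5, -302.2, 289.3]
eef_rot: [180.0, -0.0, -10.2]
wrist_force: [1.1, 1.0, -2.6]
opening: 24.4
grasp_force: 29.2
time: 4.9
tool_pos: [424.4, -302.1, 306.8]
eef_rot: [-179.9, 0.1, -10.2]
wrist_force: [0.6, 0.7, -2.3]
opening: 23.7
grasp_force: 29.2
t 5.0 pos [ 424.4 -302.1  306.8] rot [-1.799e+02  1.000e-01 -1.020e+01] shift cm [  3.83 -21.33   0.68] turn -10.24 F [-0.1 -0.3 -2.3] open 24.3 29.2
```

View pics/lift.png

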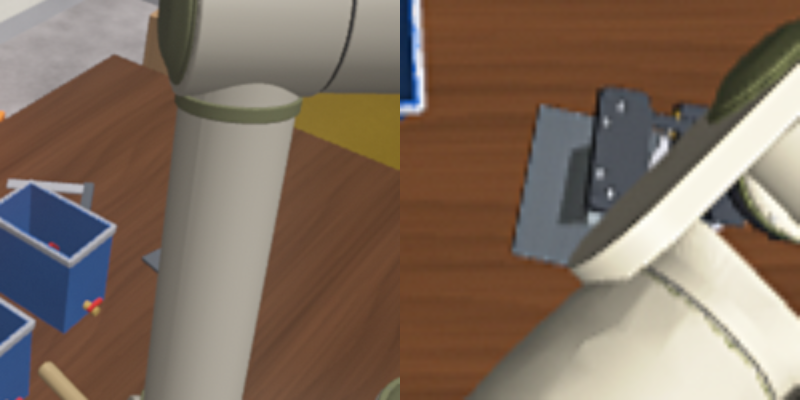

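```bash
python3 -m jog '[[-1,[0,0,0],-3.4],[-1,[0,0,0],-3.4],[-1,[0,0,0],-3.4],[-1,[0.5,-1,0],0],[-1,[1,-2,0],0],[-1,[1,-2.5,0],0],[-1,[1,-2.5,0],0],[-1,[1,-2.5,0],0]]'
python3 -m jog '[[-1,[1,-2.5,0],0],[-1,[1,-2.5,0],0],[-1,[1,-2.5,0],0],[-1,[1,-1.5,0],0],[-1,[0.8,-0.6,0],0],[-1,[0,0,0],0],[-1,[0,0,0],0]]'
python3 - <<'E'
from h import *
im,d=camera("side");T,td=camera("top")
np.savez("lift.npz",im=im,d=d,T=T,td=td)
cv2.imwrite("pics/lift2.png",np.hstack([cv2.resize(im[20:270,162:412,::-1],(400,400)),cv2.resize(T[130:230,220:320,::-1],(400,400))]))
go([518,-101,300],0)
E
```

```text
time: 5.8
tool_pos: [470.0, -195.6, 307.4]
eef_rot: [-180.0, 0.0, -0.1]
wrist_force: [0.8, 0.1, -3.9]
opening: 24.0
grasp_force: 29.2
time: 6.5
tool_pos: [517.6, -101.7, 307.4]
eef_rot: [-180.0, 0.0, -0.1]
wrist_force: [-0.8, -0.2, -2.4]
opening: 24.1
grasp_force: 29.2
t 6.6 pos [ 517.4 -102.   307.6] rot [ 1.8e+02  0.0e+00 -1.0e-01] shift cm [ 0.06 -0.1   0.76] turn -0.11 F [ 0.1  0.1 -2.5] open 24.3 29.2
```

View pics/lift2.png

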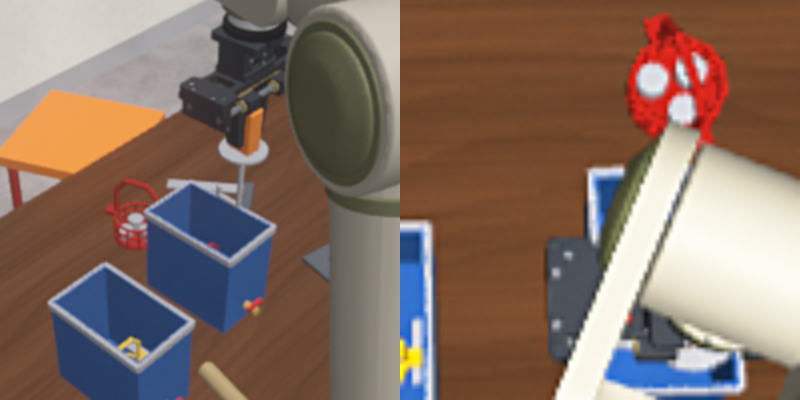

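```bash
python3 - <<'E'
from h import *
f=np.load("lift.npz");im=f["im"]
i=camera_info("side");K=np.array(i["K"]);W=np.array(i["world_to_cam"])
def pr(p):
    q=W@np.array([*p,1]);return (K[0,2]+K[0,0]*q[0]/-q[2],K[1,2]+K[1,1]*q[1]/q[2])
z=307.6+17.3;out=cv2.resize(im[90:170,270:350,::-1],(640,640),interpolation=cv2.INTER_CUBIC)[:600]
for n,p in dict(grip=(0,0),foot=(0,-131),pos=(40,-120),neg=(-40,-120)).items():
    u=pr((517.4+p[0],-102,z+p[1]));print(n,u)
w=cloud("side",f["d"]);m=(w[...,2]>165)&(w[...,2]<270)&(abs(w[...,1]+102)<25)&(abs(w[...,0]-517)<60)
for lo in(185,195,205,215,225,245,265):
    p=w[m&(abs(w[...,2]-lo)<5)];print(lo,len(p),p.min(0).round(0) if len(p) else"",p.max(0).round(0) if len(p) else"")
cv2.imwrite("pics/zoom.png",out)
E
```

```text
grip (np.float64(314.81723075205633), np.float64(99.0851755388044))
foot (np.float64(310.2065340870004), np.float64(149.17711191281032))
pos (np.float64(296.61412024154316), np.float64(137.7608275078755))
neg (np.float64(325.03424097044694), np.float64(153.09366195102197))
185 0  
195 31 [ 513. -109.  193.] [554. -97. 200.]
205 45 [ 512. -105.  200.] [555. -95. 209.]
215 24 [ 512. -106.  210.] [555. -97. 218.]
225 14 [ 513. -104.  220.] [519. -96. 230.]
245 12 [ 513. -103.  241.] [519. -97. 248.]
265 14 [ 513. -103.  260.] [519. -97. 267.]
```

View pics/zoom.png

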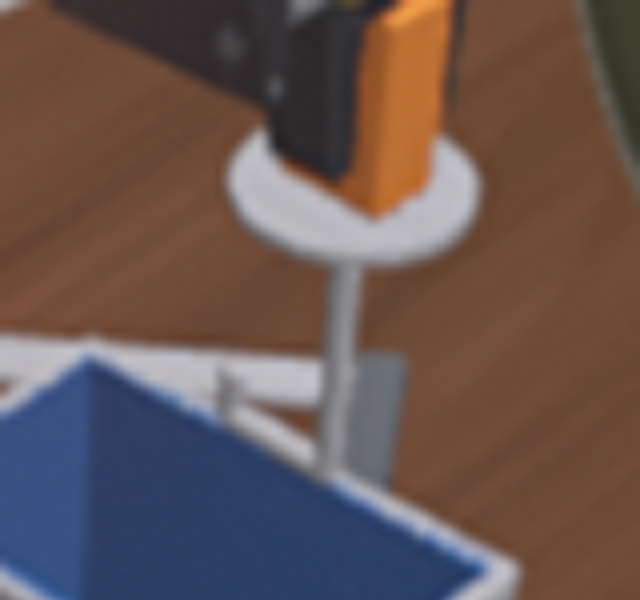

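The zoom shows the hook pointing to +x, with its tip at (225,385) and the foot at (325,470). So I'll enter on the low-x side of the bail and go down.

```bash
python3 -m jog '[[-1,[-0.4,-0.15,0],0],[-1,[0,0,1],0],[-1,[0,0,2],0],[-1,[0,0,2],0],[-1,[0,0,2],0],[-1,[0,0,2],0],[-1,[0,0,1.5],0],[-1,[0,0,1],0]]'
python3 -m jog '[[-1,[0,0,1],0],[-1,[0,0,0.5],0],[-1,[0,0,0.4],0],[-1,[0,0,0],0],[-1,[0,0,0],0]]'
python3 - <<'E'
from h import *
im,d=camera("side")
cv2.imwrite("pics/in.png",cv2.resize(im[110:220,230:340,::-1],(600,600),interpolation=cv2.INTER_CUBIC))
go([551,-101,173.7],0)
E
```

```text
time: 7.4
tool_pos: [513.0, -99.8, 191.1]
eef_rot: [-180.0, 0.1, -0.1]
wrist_force: [0.6, 1.0, -2.4]
opening: 24.4
grasp_force: 29.2
time: 7.9
tool_pos: [513.9, -99.9, 174.1]
eef_rot: [180.0, -0.0, -0.0]
wrist_force: [0.1, -0.1, -2.3]
opening: 24.5
grasp_force: 29.2
t 7.95 pos [513.9 -99.9 174.2] rot [180.  -0.  -0.] shift cm [3.71 0.1  0.05] turn -0.03 F [-0.1 -0.  -3.1] open 23.9 29.2
```

View pics/in.png

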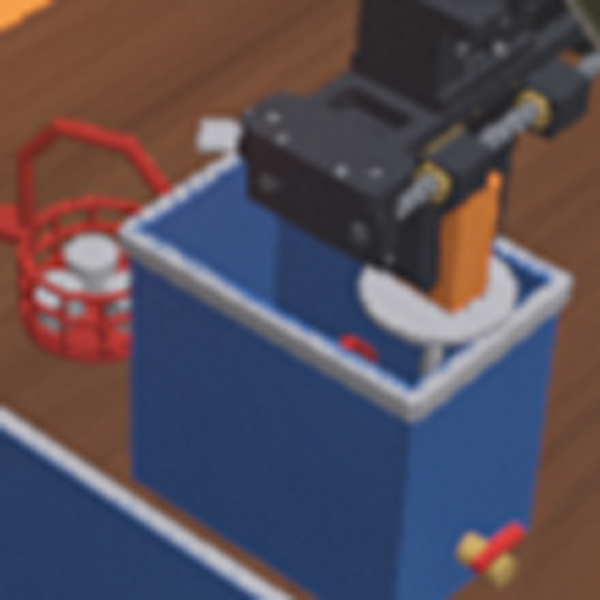

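The rod is inside the tank with its collar above the wall, and the bail crown shows at (355,350). Next I slide the hook under the bail.

```bash
python3 -m jog '[[-1,[0.5,0,0],0],[-1,[0.5,0,0],0],[-1,[0.5,0,0],0],[-1,[0.5,0,0],0],[-1,[0.5,0,0],0],[-1,[0.5,0,0],0],[-1,[0.5,0,0],0],[-1,[0.2,0,0],0]]'
python3 -m jog '[[-1,[0,0,-0.3],0],[-1,[0,0,-0.4],0],[-1,[0,0,-0.4],0],[-1,[0,0,-0.4],0],[-1,[0,0,-0.4],0],[-1,[0,0,-0.4],0],[-1,[0,0,-0.4],0],[-1,[0,0,0],0]]'
```

```text
time: 8.75
tool_pos: [551.2, -99.9, 173.7]
eef_rot: [-180.0, -0.0, -0.0]
wrist_force: [0.1, -0.3, -2.4]
opening: 24.1
grasp_force: 29.2
time: 9.55
tool_pos: [550.8, -99.9, 201.1]
eef_rot: [180.0, -0.0, -0.0]
wrist_force: [-0.5, 0.7, -5.2]
opening: 24.1
grasp_force: 29.2
```

The force went up by 2.5 N, so the basket is on the hook. Lifting.

```bash
python3 -m jog '[[-1,[0,0,-0.5],0],[-1,[0,0,-0.8],0],[-1,[0,0,-1.1],0],[-1,[0,0,-1.3],0],[-1,[0,0,-1.4],0],[-1,[0,0,-1.4],0],[-1,[0,0,-1.4],0],[-1,[0,0,-1.4],0]]'
python3 -m jog '[[-1,[0,0,-1.4],0],[-1,[0,0,-1.4],0],[-1,[0,0,-1.4],0],[-1,[0,0,-1.4],0],[-1,[0,0,-1.1],0],[-1,[0,0,-0.7],0],[-1,[0,0,-0.3],0],[-1,[0,0,0],0]]'
python3 -m jog '[[-1,[0,0,0],0],[-1,[0,0,0],0],[-1,[0,0,0],0]]'
python3 - <<'E'
from h import *
im,d=camera("side")
cv2.imwrite("pics/up.png",cv2.resize(im[60:220,200:360,::-1],(480,480),interpolation=cv2.INTER_CUBIC))
go([435,362,370],0)
E
```

```text
time: 10.35
tool_pos: [550.7, -99.9, 295.3]
eef_rot: [180.0, -0.0, -0.0]
wrist_force: [-0.1, 0.4, -5.7]
opening: 24.2
grasp_force: 29.2
time: 11.15
tool_pos: [550.7, -99.9, 370.8]
eef_rot: [-180.0, -0.0, -0.0]
wrist_force: [0.4, -0.6, -6.3]
opening: 24.2
grasp_force: 29.2
time: 11.45
tool_pos: [550.6, -99.9, 370.4]
eef_rot: [-180.0, 0.0, -0.0]
wrist_force: [0.2, 0.0, -5.7]
opening: 24.3
grasp_force: 29.2
t 11.5 pos [550.7 -99.9 370.5] rot [-180.    0.   -0.] shift cm [-11.6  -46.18   0.05] turn -0.04 F [ 0.2 -0.3 -5. ] open 24.0 29.2
```

View pics/up.png

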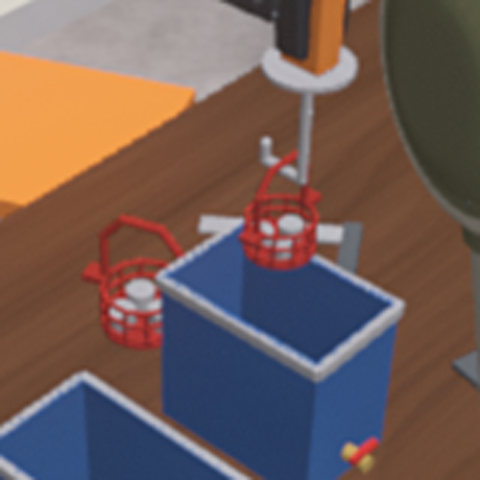

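The basket hangs on the hook at (280,180), clear above its tank. Carrying it to the tray.

```bash
python3 -m jog '[[-1,[-0.06,-0.2,0],0],[-1,[-0.12,-0.4,0],0],[-1,[-0.17,-0.6,0],0],[-1,[-0.23,-0.8,0],0],[-1,[-0.29,-1,0],0],[-1,[-0.35,-1.2,0],0],[-1,[-0.41,-1.4,0],0],[-1,[-0.47,-1.6,0],0]]'
python3 -m jog '[[-1,[-0.52,-1.8,0],0],[-1,[-0.58,-2,0],0],[-1,[-0.58,-2,0],0],[-1,[-0.58,-2,0],0],[-1,[-0.58,-2,0],0],[-1,[-0.58,-2,0],0],[-1,[-0.58,-2,0],0],[-1,[-0.58,-2,0],0]]'
python3 -m jog '[[-1,[-0.58,-2,0],0],[-1,[-0.58,-2,0],0],[-1,[-0.58,-2,0],0],[-1,[-0.58,-2,0],0],[-1,[-0.58,-2,0],0],[-1,[-0.58,-2,0],0],[-1,[-0.58,-2,0],0],[-1,[-0.52,-1.8,0],0]]'
python3 -m jog '[[-1,[-0.47,-1.6,0],0],[-1,[-0.41,-1.4,0],0],[-1,[-0.35,-1.2,0],0],[-1,[-0.29,-1,0],0],[-1,[-0.23,-0.8,0],0],[-1,[-0.17,-0.6,0],0],[-1,[-0.12,-0.4,0],0],[-1,[-0.06,-0.2,0],0]]'
python3 -m jog '[[-1,[0,0,0],0],[-1,[0,0,0],0],[-1,[0,0,0],0],[-1,[0,0,0],0],[-1,[0,0,0],0]]'
python3 - <<'E'
from h import *
for c in("side","top"):
    im,d=camera(c);w=cloud(c,d);hsv=cv2.cvtColor(im,cv2.COLOR_RGB2HSV)
    m=((hsv[...,0]<6)|(hsv[...,0]>174))&(hsv[...,1]>150)&(abs(w[...,0]-430)<80)&(abs(w[...,1]-361)<80)&(w[...,2]>120)
    p=w[m]
    if len(p): print(c,len(p),p.min(0).round(),p.max(0).round(),p[p[:,2]>p[:,2].max()-8].mean(0).round(1))
    if c=="side": cv2.imwrite("pics/tray.png",cv2.resize(im[120:384,60:412,::-1],(704,528)))
go([417,361,190],0)
E
```

```text
time: 12.3
tool_pos: [529.3, -26.6, 370.8]
eef_rot: [-180.0, -0.0, -0.0]
wrist_force: [-0.2, 0.5, -5.4]
opening: 24.3
grasp_force: 29.2
time: 13.1
tool_pos: [483.1, 131.8, 370.9]
eef_rot: [-180.0, -0.0, -0.0]
wrist_force: [0.0, 0.6, -5.9]
opening: 24.4
grasp_force: 29.2
time: 13.9
tool_pos: [437.1, 289.8, 370.9]
eef_rot: [-180.0, -0.0, 0.0]
wrist_force: [-0.3, -0.2, -4.6]
opening: 24.3
grasp_force: 29.2
time: 14.7
tool_pos: [417.4, 360.4, 370.7]
eef_rot: [180.0, -0.0, -0.0]
wrist_force: [0.2, -0.2, -6.1]
opening: 24.0
grasp_force: 29.2
time: 15.2
tool_pos: [417.5, 360.1, 370.7]
eef_rot: [180.0, -0.0, -0.0]
wrist_force: [-0.5, -0.3, -5.4]
opening: 23.9
grasp_force: 29.2
side 771 [405. 319. 189.] [461. 400. 271.] [432.4 367.9 267.8]
top 53 [416. 320. 192.] [453. 340. 234.] [434.7 330.6 232.3]
t 15.3 pos [417.4 360.1 370.7] rot [-180.   -0.   -0.] shift cm [-0.04 -0.09 18.07] turn -0.04 F [ 0.1  1.  -5. ] open 24.6 29.2
```

View pics/tray.png

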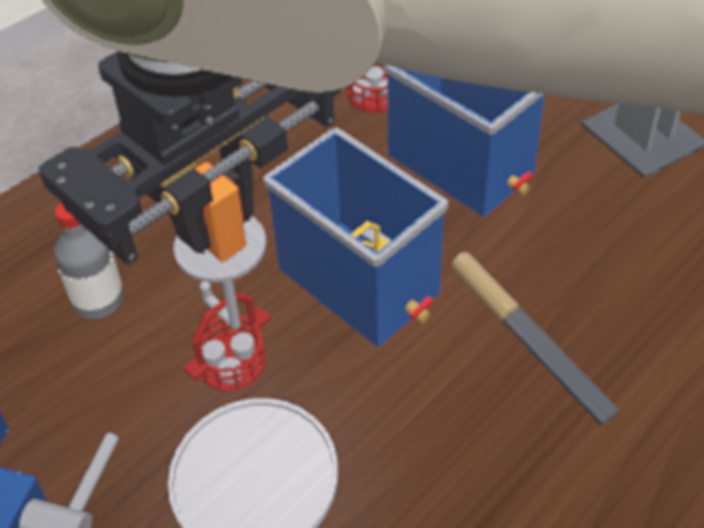

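The basket hangs over the tray at about (433,360), within a few mm of the tray's centre. Lowering, and slowing near the floor.

```bash
python3 -m jog '[[-1,[0,0,0.4],0],[-1,[0,0,0.8],0],[-1,[0,0,1.2],0],[-1,[0,0,1.5],0],[-1,[0,0,1.5],0],[-1,[0,0,1.5],0],[-1,[0,0,1.5],0],[-1,[0,0,1.5],0]]'
python3 -m jog '[[-1,[0,0,1.5],0],[-1,[0,0,1.5],0],[-1,[0,0,1.3],0],[-1,[0,0,1],0],[-1,[0,0,0.7],0],[-1,[0,0,0.5],0],[-1,[0,0,0.3],0],[-1,[0,0,0.2],0]]'
python3 -m jog '[[-1,[0,0,0.2],0],[-1,[0,0,0.2],0],[-1,[0,0,0.2],0],[-1,[0,0,0.2],0],[-1,[0,0,0.2],0],[-1,[0,0,0.2],0],[-1,[0,0,0.2],0],[-1,[0,0,0.2],0]]'
```

```text
time: 16.1
tool_pos: [417.1, 360.0, 270.0]
eef_rot: [180.0, 0.1, -0.0]
wrist_force: [-0.1, -0.1, -5.0]
opening: 24.3
grasp_force: 29.2
time: 16.9
tool_pos: [417.5, 360.2, 201.8]
eef_rot: [-180.0, -0.0, -0.0]
wrist_force: [0.6, -0.6, -5.6]
opening: 24.3
grasp_force: 29.2
time: 17.7
tool_pos: [417.4, 360.2, 185.6]
eef_rot: [180.0, -0.0, -0.0]
wrist_force: [0.3, 0.3, -5.0]
opening: 23.9
grasp_force: 29.2
```

```bash
python3 -m jog '[[-1,[0,0,0.2],0],[-1,[0,0,0.2],0],[-1,[0,0,0.2],0],[-1,[0,0,0.2],0],[-1,[0,0,0.2],0],[-1,[0,0,0.3],0],[-1,[0,0,0.3],0],[-1,[0,0,0],0]]'
python3 -m jog '[[-1,[0,0,0.3],0],[-1,[0,0,0.3],0],[-1,[0,0,0],0],[-1,[0,0,0],0]]'
python3 - <<'E'
from h import *
im,d=camera("side");w=cloud("side",d);hsv=cv2.cvtColor(im,cv2.COLOR_RGB2HSV)
m=((hsv[...,0]<6)|(hsv[...,0]>174))&(hsv[...,1]>150)&(abs(w[...,0]-430)<80)&(abs(w[...,1]-361)<80)
p=w[m];print(p.min(0).round(),p.max(0).round())
cv2.imwrite("pics/set.png",cv2.resize(im[230:384,100:280,::-1],(702,600)))
go([417,361,163])
E
```

```text
time: 18.5
tool_pos: [417.2, 360.1, 169.2]
eef_rot: [180.0, 0.0, -0.0]
wrist_force: [0.1, 0.5, -1.7]
opening: 24.1
grasp_force: 29.2
time: 18.9
tool_pos: [417.4, 360.2, 163.7]
eef_rot: [180.0, 0.0, -0.0]
wrist_force: [0.4, -0.6, -2.0]
opening: 24.1
grasp_force: 29.2
[405. 322.   3.] [459. 397.  83.]
t 18.95 pos [417.4 360.2 163.8] rot [-180.   -0.   -0.] shift cm [-0.04 -0.08  0.08] turn None F [ 0.9  0.  -2.3] open 24.0 29.2
```

View pics/set.png

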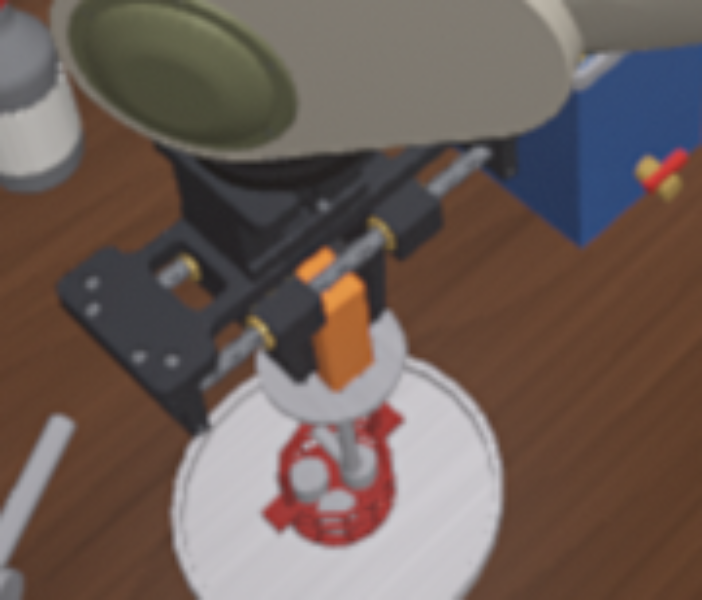

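The basket stands in the tray, upright and centred, with the weight off the hook. Unhooking toward -x, then up.

```bash
python3 -m jog '[[-1,[-0.5,0,0],0],[-1,[-0.8,0,0],0],[-1,[-0.8,0,0],0],[-1,[-0.8,0,0],0],[-1,[-0.8,0,0],0],[-1,[-0.8,0,0],0],[-1,[-1,0,0],0],[-1,[-1,0,0],0]]'
python3 -m jog '[[-1,[-0.5,0,0],0],[-1,[0,0,0],0],[-1,[0,0,-1.5],0],[-1,[0,0,-2.5],0],[-1,[0,0,-3],0],[-1,[0,0,-3],0],[-1,[0,0,-3],0],[-1,[0,0,-2],0]]'
python3 - <<'E'
from h import *
im,d=camera("side");w=cloud("side",d);hsv=cv2.cvtColor(im,cv2.COLOR_RGB2HSV)
m=((hsv[...,0]<6)|(hsv[...,0]>174))&(hsv[...,1]>150)&(abs(w[...,0]-430)<80)&(abs(w[...,1]-361)<80)
p=w[m];print(p.min(0).round(),p.max(0).round())
go([424.4,-302.2,310],-10.2)
E
```

```text
time: 19.75
tool_pos: [351.5, 360.2, 163.7]
eef_rot: [-180.0, 0.0, -0.0]
wrist_force: [-0.2, 0.0, -2.3]
opening: 24.3
grasp_force: 29.2
time: 20.55
tool_pos: [347.9, 360.3, 315.9]
eef_rot: [-179.9, -0.1, -0.1]
wrist_force: [-1.0, 0.9, -2.9]
opening: 23.8
grasp_force: 29.2
[405. 322.   3.] [458. 397.  86.]
t 20.6 pos [348.4 360.7 318.4] rot [-179.8   -0.3   -0. ] shift cm [ 7.65 66.29  0.84] turn 10.16 F [-0.  -0.2  0.5] open 24.1 29.2
```

```bash
python3 -m jog '[[-1,[0,0.5,0],0],[-1,[0,1,0],0],[-1,[0,2,0],0],[-1,[0,3,0],0],[-1,[0,3.5,0],0],[-1,[0,3.5,0],0],[-1,[0,3.5,0],0],[-1,[0,3.5,0],0]]'
python3 -m jog '[[-1,[0.5,3.5,0],0],[-1,[0.5,3.5,0],0],[-1,[0.5,3.5,0],0],[-1,[0.5,3.5,0],0],[-1,[0.5,3.5,0],0],[-1,[0.5,3.5,0],0],[-1,[0.5,3.5,0],0],[-1,[0.5,3.5,0],0]]'
python3 -m jog '[[-1,[0.5,3.5,0],0],[-1,[0.5,3.5,0],0],[-1,[0.5,3,0],0],[-1,[0.5,2.5,0],0],[-1,[0.5,2,0],0],[-1,[0.5,1.5,0],0],[-1,[0.4,1,0],0],[-1,[0.2,0.8,0],0]]'
python3 -m jog '[[-1,[0,0,0],3.4],[-1,[0,0,0],3.4],[-1,[0,0,0],3.4],[-1,[0,0,0],0],[-1,[0,0,0],0]]'
python3 -c "
from h import *
go([424.6,-302.3,127.7],-10.2)"
```

```text
time: 21.4
tool_pos: [346.3, 153.4, 312.4]
eef_rot: [180.0, 0.1, -0.0]
wrist_force: [0.7, -1.5, -1.5]
opening: 24.0
grasp_force: 29.2
time: 22.2
tool_pos: [386.1, -126.4, 312.4]
eef_rot: [-179.9, 0.1, -0.1]
wrist_force: [0.2, 0.2, -2.2]
opening: 24.2
grasp_force: 29.2
time: 23.0
tool_pos: [422.6, -303.3, 312.7]
eef_rot: [-179.9, 0.1, -0.1]
wrist_force: [-0.0, 0.0, -1.3]
opening: 24.2
grasp_force: 29.2
time: 23.5
tool_pos: [422.9, -302.6, 313.6]
eef_rot: [-180.0, 0.0, -10.1]
wrist_force: [0.3, 0.2, -2.2]
opening: 24.2
grasp_force: 29.2
t 23.5 pos [ 422.9 -302.6  313.6] rot [-180.     0.   -10.1] shift cm [ 0.17 -0.06 18.59] turn 0.07 F [ 0.3  0.2 -2.2] open 24.2 29.2
```

```bash
python3 -m jog '[[-1,[0.17,-0.06,0],0],[-1,[0,0,1],0],[-1,[0,0,2],0],[-1,[0,0,2.5],0],[-1,[0,0,2.5],0],[-1,[0,0,2.5],0],[-1,[0,0,2.5],0],[-1,[0,0,2],0]]'
python3 -m jog '[[-1,[0,0,1],0],[-1,[0,0,0.8],0],[-1,[0,0,0.5],0],[-1,[0,0,0.4],0],[-1,[0,0,0.3],0],[-1,[0,0,0.3],0],[-1,[0,0,0],0],[-1,[0,0,0],0]]'
python3 -c "
from h import *
go([424.6,-302.3,127.7],-10.2)"
```

```text
time: 24.3
tool_pos: [424.3, -301.9, 161.6]
eef_rot: [-179.9, 0.1, -10.2]
wrist_force: [1.3, -0.3, -2.6]
opening: 24.0
grasp_force: 29.2
time: 25.1
tool_pos: [424.8, -302.6, 130.9]
eef_rot: [180.0, -0.0, -10.2]
wrist_force: [0.7, 0.3, -2.9]
opening: 24.2
grasp_force: 29.2
t 25.1 pos [ 424.8 -302.6  130.9] rot [180.   -0.  -10.2] shift cm [-0.03 -0.03  0.32] turn -0.03 F [ 0.7  0.3 -2.9] open 24.2 29.2
```

```bash
python3 -m jog '[[-1,[0,0,0.1],0],[-1,[0,0,0.1],0],[-1,[0,0,0.1],0],[-1,[0,0,0],0],[-1,[0,0,0],0]]'
```

```text
time: 25.6
tool_pos: [424.8, -302.5, 127.7]
eef_rot: [180.0, -0.0, -10.2]
wrist_force: [0.3, -0.4, -1.8]
opening: 24.4
grasp_force: 29.2
```

```bash
python3 -m jog '[[-1,[0,0,0.05],0],[-1,[0,0,0],0],[-0.4,[0,0,0],0],[-0.3,[0,0,0],0],[0,[0,0,0],0],[1,[0,0,0],0],[1,[0,0,0],0],[1,[0,0,0],0]]'
python3 -m jog '[[1,[0,0,0],0],[1,[0,0,0],0],[1,[0,0,0],0],[1,[0,0,-1],0],[1,[0,0,-2],0],[1,[0,0,-3],0],[1,[0,0,-3],0],[1,[0,0,-3],0]]'
python3 -m jog '[[1,[-3,3,-1],0],[1,[-4,2,0],0],[1,[-4,2,0],0],[1,[-4,2,0],0],[1,[-3,2,0],0],[1,[0,0,0],0],[1,[0,0,0],0]]'
python3 - <<'E'
from h import *
a,d=camera("top");w=cloud("top",d);hsv=cv2.cvtColor(a,cv2.COLOR_RGB2HSV)
m=(hsv[...,0]>8)&(hsv[...,0]<24)&(hsv[...,1]>180)&(w[...,2]>168)&(abs(w[...,0]-430)<80)&(abs(w[...,1]+290)<80)
p=w[m];print("handle top",len(p),np.median(p,0).round(1) if len(p) else "")
b,d=camera("side");w=cloud("side",d);hsv=cv2.cvtColor(b,cv2.COLOR_RGB2HSV)
m=((hsv[...,0]<6)|(hsv[...,0]>174))&(hsv[...,1]>150)&(abs(w[...,0]-430)<80)&(abs(w[...,1]-361)<80)
p=w[m];print(p.min(0).round(),p.max(0).round())
cv2.imwrite("pics/end.png",np.hstack([cv2.resize(x[...,::-1],(400,300)) for x in(a,b)]))
go([0,0,0])
E
```

```text
time: 26.4
tool_pos: [424.8, -302.5, 127.2]
eef_rot: [-180.0, -0.0, -10.2]
wrist_force: [-0.0, -0.5, 0.5]
opening: 60.8
grasp_force: 0.0
time: 27.2
tool_pos: [424.7, -302.4, 249.3]
eef_rot: [180.0, -0.0, -10.2]
wrist_force: [-0.5, 0.6, -0.1]
opening: 88.3
grasp_force: 0.0
time: 27.9
tool_pos: [227.9, -378.9, 257.9]
eef_rot: [180.0, -0.0, -10.3]
wrist_force: [-0.5, 0.5, -0.6]
opening: 87.8
grasp_force: 0.0
handle top 26 [ 425.6 -292.1  173.9]
[406. 322.   3.] [458. 398.  85.]
t 28.0 pos [ 228.8 -378.5  257.6] rot [180.   -0.  -10.2] shift cm [-29.21 -33.21  25.76] turn None F [1.1 0.2 0.7] open 88.0 0.0
```

View pics/end.png

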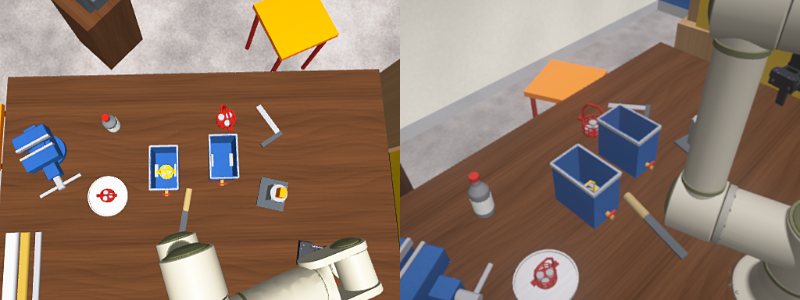

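The final view shows the red basket centred in the tray at (108,196), yellow still in its tank and the rod in its stand at (280,192). I'll compare the handle with its first picture before handing in.

```bash
python3 - <<'E'
from h import *
f=np.load("top.npz");a,d=camera("top")
for im,dd in((f["im"],f["d"]),(a,d)):
    w=cloud("top",dd);h=cv2.cvtColor(im,cv2.COLOR_RGB2HSV)
    o=(h[...,0]>8)&(h[...,0]<24)&(h[...,1]>180)&(w[...,2]>125)&(abs(w[...,0]-430)<80)&(abs(w[...,1]+290)<80)
    m=o&(w[...,2]>168)
    print(np.median(w[m],0).round(1),np.argwhere(o).mean(0).round(1),cv2.minAreaRect(w[m][:,:2].astype(np.float32)))
    c=(w[...,2]>90)&(w[...,2]<125)&~o&(abs(w[...,0]-430)<80)&(abs(w[...,1]+290)<80)
    print(cv2.minAreaRect(w[c][:,:2].astype(np.float32)))
E
```

```text
[ 427.6 -293.5  174.4] [246.6 357.4] ((424.46356201171875, -301.56396484375), (24.310741424560547, 33.05934143066406), 79.79804992675781)
((425.4161376953125, -303.011474609375), (63.91223907470703, 62.62111282348633), 80.31196594238281)
[ 425.3 -293.8  174.1] [246.7 357.1] ((424.8078918457031, -301.0129089355469), (24.87364959716797, 33.237491607666016), 81.09305572509766)
((425.9316101074219, -302.06536865234375), (62.814239501953125, 62.8267822265625), 80.66958618164062)
```

The rod is back to within about 1 mm of where it hung, so I'm handing in.

```bash
python3 -c "
from cell import job
print(job.sign_off())"
```

```text
the job is handed in; nothing more can be done
None
```

The red basket stands upright in the middle of the tray, the rod hangs back in its stand within about 1 mm of its first place, the yellow basket is still in its tank, and the job was handed in at about 28 s; sign-off gave no verdict.

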